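# Wind and start the soak timer by the sink

## Task

The mugs are left to soak: wind the timer's orange key clockwise, a part turn at a time, until the black hand points at the red marker, and let go of the key; then slide the green start tab fully across to the left as seen from the robot. The key and tab are plastic, so be gentle: grip with no more than 40 N and do not force or lean on the timer, and leave everything else on the counter where it stands.

Things in the scene. Friction and masses are not known exactly. Their poses are not given: they have to be found in the camera images.
- timer: wind-up soak timer fixed to the counter: pale blue box 180 mm (its x) by 190 mm (its y), flat top 70 mm above the counter. Origin under its centre; at yaw 0 its front (-x) faces the robot. The flat dial (radius 57 mm), hand, red marker and key share one vertical axis at local x = +30 mm, y = 0; the start track runs along local x = -60 mm, y from -22 to +22 mm
- key (a joint): how far the key is wound, rad: grows as the key turns clockwise seen from above, 0 to 7, needs about 0.2 N m. It is sprung, and a brake holds it wherever it is let go. At 0 the key's wings lie along the timer's x axis
- key_grip (a point): middle of the orange butterfly key's wings, on the dial's axis, 115 mm above the counter. The wings are a flat upright blade 58 mm long (this frame's x), 10 mm thick (this frame's y) and 30 mm high, from 100 to 130 mm above the counter, on a 14 mm steel shaft
- pointer (a joint): angle of the black dial hand, rad, clockwise seen from above from the timer's +x axis. It is geared to the key: always half the key's angle
- pointer_tip (a point): outer end of the black hand, 55 mm from the dial's axis, 7 mm wide; the frame's x points outwards along the hand
- marker_ring (a joint): angle of the red marker, rad, measured like the hand's; it stays where it is set
- marker_tip (a point): middle of the red marker on the dial's edge, 69 mm from the axis, 22 mm long radially and 12 mm wide; the frame's x points outwards
- start (a joint): position of the start tab, m: 0 is off, at the right end of its track seen from the robot; 0.045 is fully on, at the left end. It slides along the timer's +y axis, needs about 2 N and stays where it is left
- start_tab (a point): centre of the top of the green start tab, a block 24 mm (timer's x) by 12 mm (timer's y, its sliding direction) by 26 mm high; its top is 98 mm above the counter
- mug_white: white mug, 80 mm across, 95 mm high, origin under its centre; bystander
- mug_navy: blue mug, 80 mm across, 95 mm high, origin under its centre; bystander
- soap: yellow soap bottle, 64 mm across, 170 mm high, origin under its centre; bystander
- bowl: white bowl, 130 mm across, 55 mm high, origin under its centre; bystander
- brush: dish brush with a wooden handle, lying down, 200 mm long along its x; bystander
- spoon: spoon with a wooden handle, lying down, 190 mm long along its x; bystander
- jar: amber glass jar, 80 mm across, 110 mm high, origin under its centre; bystander

How it is judged:
On the way, in this order (a step that is already met when the one before it is completed fails the run):
1. the hand points at the red marker and the key has been let go (angle between the x axis of pointer_tip and the x axis of marker_tip, either way round below 0.14 rad and value of joint key above 2 rad and contact force between the fingers and timer below 0.1 N and velocity of joint key between -0.05 and 0.05 rad/s), for 0.2 s.
2. the start tab is slid fully across to on (value of joint start above 0.039 m), for 0.2 s.
At the end, for the whole second after the job is handed in: the black hand points at the red marker within 0.14 rad (8 degrees), at rest, and the start tab stands at 39 mm or more of its 45 mm travel (angle between the x axis of pointer_tip and the x axis of marker_tip, either way round below 0.14 rad and value of joint key above 2 rad and value of joint start above 0.039 m and velocity of joint key between -0.05 and 0.05 rad/s); the robot touches nothing.
It fails at once if the gripper squeezes or forces the timer, its key or its tab with more than 110 N, summed over both fingers (contact force between the fingers and timer above 110 N).
It fails at once if a bystander is moved more than 30 mm or tipped over (distance of any of mug_white, mug_navy, soap, bowl, brush, spoon, jar from where it was at the start of the episode above 0.03 m or angle between any of mug_white, mug_navy, soap, bowl, jar's own z axis and vertical above 0.5 rad).
It also fails if it takes over 67 s, if anything falls off the work surface, if the arm or the gripper's body presses on something with over 40 N, if the wrist force passes 120 N, or if a joint passes its speed limit or range.

## Robot

A 7-joint arm with a two-finger parallel gripper is mounted at the origin on the work surface. World frame = base frame: x ahead of the robot, y to its left, z up, the work surface at z = 0. Lengths are in m, angles in rad, forces in N, time in s.
With the tool pointing down it reaches from about 0.35 to 0.9 m from the base axis. Payload 8.1 kg.
Tool frame: the origin (TCP) lies at the very end of the fingers, on their centre line; the grasp point (between the pads) lies 19 mm behind it; z points along the fingers, y is the direction in which the jaws open and shut (so a half turn about z gives the same grasp; the last joint's range is limited). The gripper opens to 85 mm and grips with 20 to 120 N. Pads are 22 mm wide; open, the fingers measure 114 mm over their backs; the gripper's body (76 mm by 85 mm) begins 54 mm behind the grasp point. The pads swing forward as they close: fully open they stand 13 mm farther back than shut.
Start: joints at [-1.241, 0.434, 0.025, 1.573, -0.012, 1.134, -0.075], TCP at [0.262, 0.567, 0.231] pointing down, gripper open.
Joint ranges: [-2.62, 2.62], [-0.44, 2.09], [-1.27, 1.32], [0.08, 2.57], [-1.32, 4.46], [0.12, 2], [-2.74, 2.74]. Speed limits (rad/s): [2.22, 2.22, 3.01, 3.01, 3.14, 3.14, 3.14].

## Interface

Orientations are given as [roll, pitch, yaw] about the fixed x, y, z axes, in that order (R = Rz(yaw) Ry(pitch) Rx(roll)).
In Python, from bench import * gives the robot as it stands. The module is installed in compiled form; this text tells all that it offers.
- The arm moves only by the tool jog_arm, never from a script. Its arguments are lists of equal length, an entry for each row: "grip": the opening, from 0 (shut) to 1 (fully open); "travel": the shift along the tool's x, y, z in m, a list of three; "dr": the turn, a rotation vector about the tool's x, y, z in degrees, a list of three. In form: {"grip": [grip, ...], "travel": [[dx, dy, dz], ...], "dr": [[wx, wy, wz], ...]}. A call has exactly 5 rows; each row is the pose to reach, as a shift and turn from the pose commanded when the call began, along the tool's axes at that moment; what a row does not reach only later rows make up. A row lasts 1/8 s, in which the tool goes at most 62.5 mm and 10.7 degrees, less where a joint would pass 70% of its speed; a pose out of reach is approached as far as the arm can. A call with a gripper value outside its range is refused whole. The fingers move at their own pace and stop on an object; "newtons" is the grip in N (left out, the last holds). Time passes only in rows, so rows that repeat a pose let the fingers close, or fill a call up. It gives the time, the measured TCP pose, the force and the opening at its end, in the units of the state.
- sense(): the state, without advancing time (a new reading comes with each control period).
- capture(name): name is "scene" or "top" or "wrist"; returns the picture (400x640x3 uint8, blue, green, red); there is no depth.
- get_calibration(name): a dict with "fovy" (degrees; the focal length in pixels is half the picture's height over the tangent of half this angle, whatever the lens; pixels are square), "cx", "cy" (the principal point, pixels), "dist_coeffs" ([k1, k2, p1, p2, k3] as OpenCV has them; the pictures are not rectified), "origin" and "attitude" of the camera in the world; the wrist camera has in their place "T_tool_cam" (4x4, takes a point from camera to tool coordinates, whose origin is the TCP and whose axes are the flange's). Camera axes: x right, y down, z forward; pixel columns grow to the right and rows downward; lengths in m; the calibration is good to about 2 mm. A picture is of the moment at which its call begins: read the wrist's pose just before it. get_calibration takes no time and is no camera call.
- sign_off(): hands the job in, once; it reports no verdict.
The state is a dict: "time": time; "qpos": joint angles; "joint_vel": joint speeds; "joint_efforts": joint torques, N m; "position": TCP position; "tool_rot": TCP orientation; "ft_force": force on the tool from outside, world axes, zero at the start; "moment": the same for the moment, N m; "width": finger opening in m.
Only numpy, scipy, OpenCV 4.12 (cv2) and the standard library are available. Lean on these libraries where they do the work, as an engineer would, in place of code of your own. Each camera call takes 0.05 s, during which the arm holds its last target. There are 200 camera calls.

## Working session

There is one attempt and no reset: what is moved stays moved. The work goes in short steps, Python scripts to look and compute and a tool call to move; the robot and the scene stay as the last step left them, time stands still between calls to the robot, and variables do not carry over. Pictures are saved under pics/ and viewed, about 8 in all and at most 12, crops included, and the job is handed in when it is done.

Besides the shell and the picture viewer there is one more tool, called as name(argument=value, ...) on one line, values as JSON. jog_arm: Moves the arm, as the interface text tells. Its arguments: {"type":"object","properties":{"grip":{"type":"array","items":{"type":"number"}},"travel":{"type":"array","items":{"type":"array","items":{"type":"number"}}},"dr":{"type":"array","items":{"type":"array","items":{"type":"number"}}},"newtons":{"type":"number"}},"required":["grip","travel","dr"]}

```bash
mkdir -p pics
python3 - <<'E'
from bench import *
import cv2
s=sense(); print({k:s[k] for k in ('time','qpos','position','tool_rot','ft_force','width')})
for n in('scene','top','wrist'):
    print(n,get_calibration(n))
a=capture('top');b=capture('scene')
cv2.imwrite('pics/top0.png',a);cv2.imwrite('pics/scene0.png',b)
E
```

```text
{'time': 0.0, 'qpos': array([-1.2406112 ,  0.43521909,  0.02495696,  1.57411775, -0.01159714,
        1.13398604, -0.07510743]), 'position': array([0.26195501, 0.56688955, 0.23052021]), 'tool_rot': array([-3.14001346e+00,  1.39674108e-04,  2.70874593e+00]), 'ft_force': array([ 0.00548496, -0.40154206,  0.69319272]), 'width': 0.0855002447303044}
scene {'fovy': 44.046793255344284, 'cx': 308.5219789380124, 'cy': 211.06347265457794, 'dist_coeffs': array([-0.11045455,  0.        ,  0.        ,  0.        ,  0.        ]), 'origin': array([1.41962992, 0.6379112 , 1.47904279]), 'attitude': array([-2.50570471,  0.00690363,  2.2293253 ])}
top {'fovy': 55.83902755774477, 'cx': 318.90494479914986, 'cy': 204.66040757787368, 'dist_coeffs': array([-0.04732359,  0.        ,  0.        ,  0.        ,  0.        ]), 'origin': array([0.50758492, 0.00814572, 1.21544237]), 'attitude': array([-3.06693943e+00,  2.53414928e-03, -1.54421981e+00])}
wrist {'fovy': 70.06476014643937, 'cx': 314.9618267446586, 'cy': 195.95868849362418, 'dist_coeffs': array([-0.05266454,  0.        ,  0.        ,  0.        ,  0.        ]), 'T_tool_cam': array([[-8.48251549e-04, -9.51010061e-01, -3.09158769e-01,
         7.82569169e-02],
       [ 9.99998992e-01, -1.15865202e-03,  8.20416762e-04,
         2.47051607e-04],
       [-1.13843203e-03, -3.09157762e-01,  9.51010085e-01,
        -1.42775596e-01],
       [ 0.00000000e+00,  0.00000000e+00,  0.00000000e+00,
         1.00000000e+00]])}
```

View pics/top0.png

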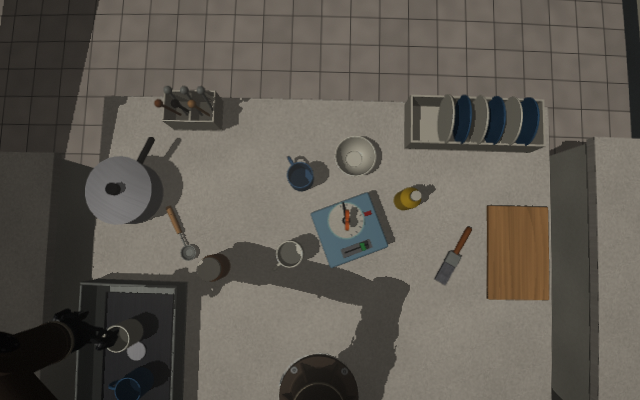

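View pics/scene0.png

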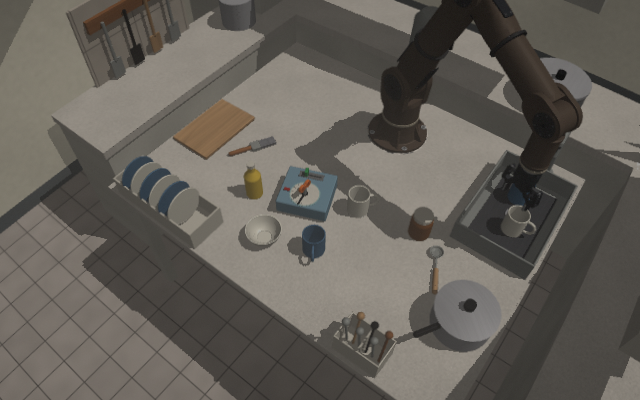

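The top view shows the timer at about (350,230), with the dial near (347,218), the red marker near (368,213) and the tab near (364,245). The scene view shows nothing standing over it. I'll zoom in and locate these by code.

```bash
cat > h.py <<'E'
from bench import *
import cv2, numpy as np
from scipy.spatial.transform import Rotation as R
def cam(n):
    c=get_calibration(n)
    f=200/np.tan(np.radians(c['fovy']/2)); K=np.array([[f,0,c['cx']],[0,f,c['cy']],[0,0,1]])
    if n=='wrist':
        s=sense(); T=np.eye(4);T[:3,:3]=R.from_euler('xyz',s['tool_rot']).as_matrix();T[:3,3]=s['position']
        T=T@c['T_tool_cam']; return K,c['dist_coeffs'],T[:3,:3],T[:3,3]
    return K,c['dist_coeffs'],R.from_euler('xyz',c['attitude']).as_matrix(),np.array(c['origin'])
def px2w(C,uv,z):
    K,d,Rm,o=C
    p=cv2.undistortPoints(np.array(uv,float).reshape(-1,1,2),K,d).reshape(-1,2)
    r=np.c_[p,np.ones(len(p))]@Rm.T
    return o+r*((z-o[2])/r[:,2])[:,None]
def w2px(C,P):
    K,d,Rm,o=C
    return cv2.projectPoints(np.array(P,float).reshape(-1,1,3),*[cv2.Rodrigues(Rm.T)[0],-Rm.T@o],K,d)[0].reshape(-1,2)
E
python3 - <<'E'
from h import *
a=cv2.imread('pics/top0.png')
C=cam('top')
print(px2w(C,[(311,212),(372,193),(388,248),(329,267)],.07))
print(px2w(C,[(290,254),(300,175),(408,200),(356,156),(215,267)],.1))
print(R.from_euler('xyz',sense()['tool_rot']).as_matrix().round(3))
cv2.imwrite('pics/c0.png',cv2.resize(a[180:280,300:400],None,fx=6,fy=6,interpolation=cv2.INTER_CUBIC))
E
```

```text
[[ 0.57015287  0.03674633  0.07      ]
 [ 0.63310236 -0.14773645  0.07      ]
 [ 0.46733503 -0.19895065  0.07      ]
 [ 0.40585008 -0.02205184  0.07      ]]
[[ 0.44331717  0.09423872  0.1       ]
 [ 0.67810656  0.07191645  0.1       ]
 [ 0.61178158 -0.25119     0.1       ]
 [ 0.73995903 -0.09400916  0.1       ]
 [ 0.3988692   0.3140754   0.1       ]]
[[-0.908  0.419 -0.   ]
 [ 0.419  0.908 -0.001]
 [-0.    -0.001 -1.   ]]
```

View pics/c0.png

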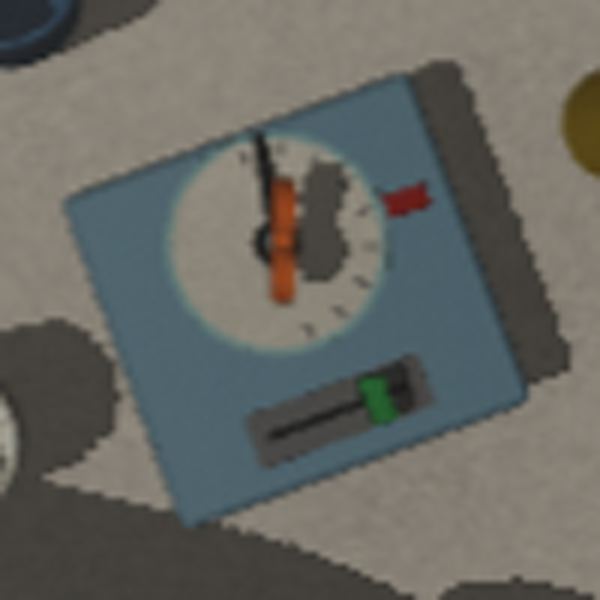

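The crop shows the dial centre at about crop pixel (277,243), the hand tip at (259,133), the marker at (407,198), the key blade from (284,180) to (283,302), and the tab at (379,400) on the right of its track.

Run:
```python
from h import *
C=cam('top')
f=lambda l,z: px2w(C,[(299.6+u/6,179.6+v/6) for u,v in l],z)
c=f([(65,200),(408,72),(527,397),(190,525)],.07)
print(c[:,:2].round(4)); 
yx=[np.arctan2(*(a-b)[1::-1]) for a,b in((c[0],c[3]),(c[1],c[2]))]; yy=[np.arctan2(*(a-b)[1::-1])-np.pi/2 for a,b in((c[0],c[1]),(c[3],c[2]))]
yaw=np.mean(yx+yy);print(yx,yy,yaw)
o=c.mean(0); x=np.array([np.cos(yaw),np.sin(yaw),0]);y=np.array([-x[1],x[0],0])
ax=o+.03*x; print('origin',o,'axis',ax,'dialpx',f([(277,243)],.072))
ang=lambda v: -(np.arctan2(v[1],v[0])-yaw)
D=f([(277,243)],.072)[0]
h=f([(259,133)],.075)[0]; m=f([(407,198)],.073)[0]
for d in(ax,D): print('hand',ang((h-d)),'marker',ang(m-d),np.linalg.norm((h-d)[:2]),np.linalg.norm((m-d)[:2]))
k=f([(284,180),(283,302)],.13); print('key',k, ang(k[0]-k[1]), k.mean(0))
print('tab',f([(379,400)],.098), 'pred0', o-.06*x-.0225*y)
```

```text
[[ 0.5673  0.0384]
 [ 0.637  -0.1342]
 [ 0.474  -0.1971]
 [ 0.4057 -0.0289]]
[np.float64(0.39458209157978025), np.float64(0.3682929033598798)] [np.float64(0.3841311198396409), np.float64(0.38553008305963554)] 0.3831340494597341
origin [ 0.52101332 -0.08046164  0.07      ] axis [ 0.54883825 -0.06924676  0.07      ] dialpx [[ 0.54826141 -0.06927347  0.072     ]]
hand 0.1939936533759398 marker 1.6033299331404025 0.055632213608421445 0.06939794163204312
hand 0.1954565730060286 marker 1.5954112468063064 0.056203848057646444 0.06957316117302767
key [[ 0.57652928 -0.06805916  0.13      ]
 [ 0.51805562 -0.06882726  0.13      ]] 0.3699989988753589 [ 0.54729245 -0.06844321  0.13      ]
tab [[ 0.47153759 -0.11930423  0.098     ]] pred0 [ 0.47377462 -0.12376008  0.07      ]
```

jog_arm(grip=[1, 1, 1, 1, 1], travel=[[-0.035, -0.031, 0], [-0.07, -0.061, 0], [-0.105, -0.092, 0], [-0.14, -0.122, 0], [-0.175, -0.153, 0]], dr=[[0, 0, 0], [0, 0, 0], [0, 0, 0], [0, 0, 0], [0, 0, 0]], newtons=30)

```text
time: 0.72
position: [0.3572, 0.3535, 0.2311]
tool_rot: [-3.141, -0.0, 2.709]
ft_force: [1.6, 0.4, -0.7]
width: 0.0854
```

jog_arm(grip=[1, 1, 1, 1, 1], travel=[[-0.035, -0.031, 0], [-0.07, -0.061, 0], [-0.105, -0.092, 0], [-0.14, -0.122, 0], [-0.175, -0.153, 0]], dr=[[0, 0, 0], [0, 0, 0], [0, 0, 0], [0, 0, 0], [0, 0, 0]])

```text
time: 1.35
position: [0.4518, 0.1413, 0.2312]
tool_rot: [-3.142, -0.0, 2.709]
ft_force: [0.2, 0.5, -0.6]
width: 0.0854
```

jog_arm(grip=[1, 1, 1, 1, 1], travel=[[-0.035, -0.031, 0], [-0.07, -0.061, 0], [-0.105, -0.092, 0], [-0.14, -0.122, 0], [-0.175, -0.153, 0]], dr=[[0, 0, -5], [0, 0, -10], [0, 0, -15], [0, 0, -20], [0, 0, -24.8]])

```text
time: 1.98
position: [0.5465, -0.0707, 0.231]
tool_rot: [3.141, -0.0, -3.138]
ft_force: [0.2, 0.3, 0.3]
width: 0.0853
```

Run:
```python
from h import *
s=sense();print(s['position'],s['tool_rot'],s['qpos'])
C=cam('wrist');a=capture('wrist');cv2.imwrite('pics/w0raw.png',a)
yaw=.383;x=np.array([np.cos(yaw),np.sin(yaw),0]);o=np.array([.5210,-.0805,0])
ax=o+.03*x
th=0.0;b=np.array([np.cos(th),np.sin(th),0])
P=[ax+[0,0,.13],ax+.029*b+[0,0,.13],ax-.029*b+[0,0,.13],ax+[0,0,.075]]
p=w2px(C,P);print(p)
for u,v in p: cv2.circle(a,(int(u),int(v)),2,(255,0,255),-1)
cv2.imwrite('pics/w0.png',a)
```

```text
[ 0.54646661 -0.07070326  0.23104582] [ 3.14136849e+00 -4.71574641e-04 -3.13834785e+00] [-0.19293994  0.31641502  0.29469605  1.77372286 -0.10358719  1.06702317
  1.71212995]
[[316.53616513 197.29727668]
 [316.40757756 226.83495169]
 [316.67208222 165.61994256]
 [316.19379534 181.37733118]]
```

View pics/w0.png

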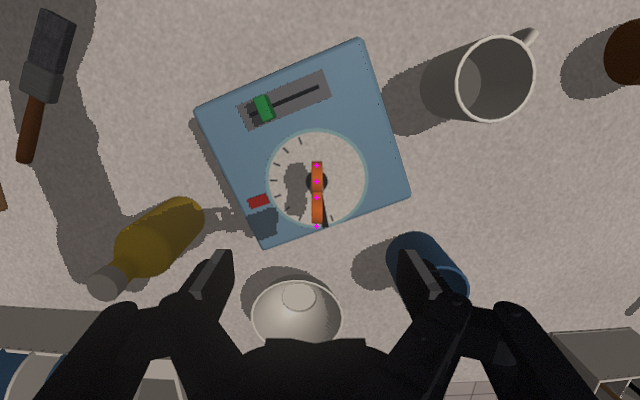

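The wrist view shows the key blade along u≈317, v 162–226, within about 2 mm of the prediction. The dial centre is at (317,181). I'll descend and grip.

jog_arm(grip=[1, 1, 1, 1, 1], travel=[[-0.0015, 0.0015, 0.035], [-0.0015, 0.0015, 0.07], [-0.0015, 0.0015, 0.105], [-0.0015, 0.0015, 0.125], [-0.0015, 0.0015, 0.135]], dr=[[0, 0, 0], [0, 0, 0], [0, 0, 0], [0, 0, 0], [0, 0, 0]], newtons=30)

```text
time: 2.65
position: [0.5468, -0.0678, 0.095]
tool_rot: [3.142, -0.002, 3.141]
ft_force: [-0.8, -0.2, -0.1]
width: 0.0854
```

jog_arm(grip=[0.3, 0.2, 0.1, 0, 0], travel=[[0, 0, 0], [0, 0, 0], [0, 0, 0], [0, 0, 0], [0, 0, 0]], dr=[[0, 0, 0], [0, 0, 0], [0, 0, 0], [0, 0, 0], [0, 0, 0]], newtons=30)

```text
time: 3.28
position: [0.5481, -0.0692, 0.097]
tool_rot: [-3.141, 0.001, 3.141]
ft_force: [-1.1, -4.6, 5.1]
width: 0.0118
```

jog_arm(grip=[0, 0, 0, 0, 0], travel=[[0, 0, 0], [0, 0, 0], [0, 0, 0], [0, 0, 0], [0, 0, 0]], dr=[[0, 0, 5], [0, 0, 13], [0, 0, 21], [0, 0, 29], [0, 0, 35]], newtons=35)

```text
time: 3.9
position: [0.5481, -0.0694, 0.097]
tool_rot: [-3.141, 0.002, 2.526]
ft_force: [-1.4, -5.5, 6.1]
width: 0.0118
```

Run:
```python
from h import *
s=sense();print(s['position'],s['tool_rot'],s['qpos'],s['ft_force'],s['moment'],s['width'])
a=capture('wrist');b=capture('top')
cv2.imwrite('pics/w1.png',np.hstack([a[::1,120:520],cv2.resize(b[180:280,300:400],(400,400),interpolation=cv2.INTER_CUBIC)]))
```

```text
[ 0.54806055 -0.06935077  0.09704265] [-3.14130362e+00  1.77278435e-03  2.52588776e+00] [-0.27830049  0.49038515  0.42427792  1.92952421 -0.27840625  0.77743313
  1.25667535] [-1.41424931 -5.48565663  6.05721375] [-1.17028436  0.36011706  0.10922544] 0.011765030183825421
```

View pics/w1.png

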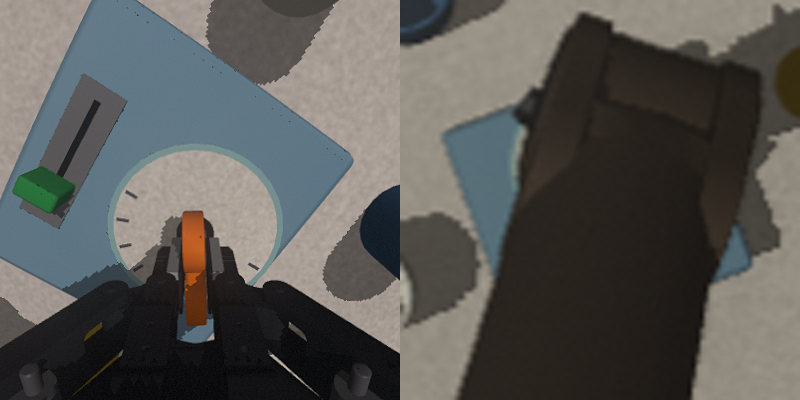

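The wrist view shows the blade, around (195,260), held straight between the pads. It turned with the gripper, and the forces are small. About 126° remains.

jog_arm(grip=[0, 0, 0, 0, 0], travel=[[0, 0, 0], [0, 0, 0], [0, 0, 0], [0, 0, 0], [0, 0, 0]], dr=[[0, 0, 8], [0, 0, 16], [0, 0, 25], [0, 0, 34], [0, 0, 42]])

```text
time: 4.62
position: [0.5479, -0.0696, 0.097]
tool_rot: [3.141, 0.002, 1.792]
ft_force: [-2.6, -4.9, 6.6]
width: 0.0118
```

jog_arm(grip=[0, 0, 0, 0, 0], travel=[[0, 0, 0], [0, 0, 0], [0, 0, 0], [0, 0, 0], [0, 0, 0]], dr=[[0, 0, 8], [0, 0, 16], [0, 0, 25], [0, 0, 34], [0, 0, 42]])

```text
time: 5.25
position: [0.5476, -0.0695, 0.097]
tool_rot: [3.14, 0.001, 1.059]
ft_force: [-2.7, -5.1, 8.1]
width: 0.0117
```

jog_arm(grip=[0, 0, 0, 0, 0], travel=[[0, 0, 0], [0, 0, 0], [0, 0, 0], [0, 0, 0], [0, 0, 0]], dr=[[0, 0, 9], [0, 0, 18], [0, 0, 28], [0, 0, 36], [0, 0, 42]])

```text
time: 5.88
position: [0.5475, -0.0693, 0.097]
tool_rot: [3.14, 0.0, 0.327]
ft_force: [-4.2, -4.7, 9.7]
width: 0.0117
```

Run:
```python
from h import *
s=sense();print(s['position'],s['tool_rot'],s['qpos'],s['ft_force'],s['moment'],s['width'])
C=cam('wrist');a=capture('wrist')
cv2.imwrite('pics/w2.png',a)
```

```text
[ 0.54752222 -0.06932849  0.09701227] [3.14018811e+00 5.01327192e-05 3.26904343e-01] [-0.64976118  0.67939264  1.03739294  1.95752755 -0.73290016  0.93938262
 -0.48418875] [-4.17502701 -4.65027481  9.72039454] [-0.97790695  0.89394426  0.15191862] 0.011747679837679886
```

View pics/w2.png

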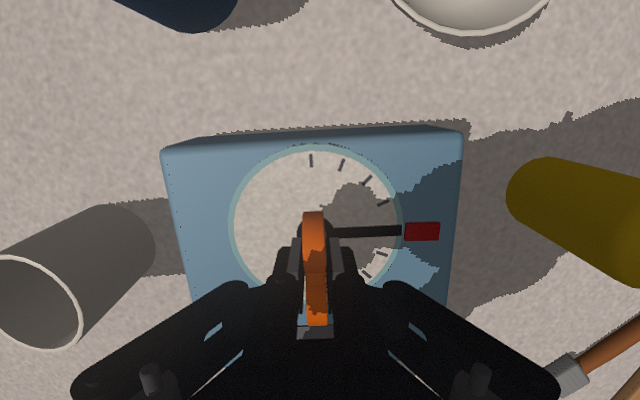

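The hand, with its tip at (402,230), points at the marker centre (422,231). I'll release and rise.

jog_arm(grip=[0.2, 0.5, 1, 1, 1], travel=[[0, 0, 0], [0, 0, 0], [0, 0, 0], [0, 0, 0], [0, 0, 0]], dr=[[0, 0, 0], [0, 0, 0], [0, 0, 0], [0, 0, 0], [0, 0, 0]])

```text
time: 6.55
position: [0.5477, -0.0679, 0.0963]
tool_rot: [-3.141, -0.0, 0.332]
ft_force: [0.2, 0.6, -0.8]
width: 0.0853
```

jog_arm(grip=[1, 1, 1, 1, 1], travel=[[0, 0, 0], [0, 0, -0.02], [0, 0, -0.05], [0, 0, -0.08], [0, 0, -0.11]], dr=[[0, 0, 0], [0, 0, 0], [0, 0, 0], [0, 0, 0], [0, 0, 0]])

```text
time: 7.18
position: [0.5477, -0.0684, 0.2086]
tool_rot: [3.141, -0.001, 0.331]
ft_force: [0.3, 0.6, 0.5]
width: 0.0852
```

Run:
```python
from h import *
s=sense();print(s['time'],s['position'],s['tool_rot'],s['ft_force'],s['width'])
C=cam('wrist');a=capture('wrist')
print(w2px(C,[[.5482,-.0692,.072]]))
cv2.imwrite('pics/w3.png',a)
```

```text
7.175 [ 0.54767765 -0.06840674  0.20862819] [ 3.14119632e+00 -7.45327330e-04  3.30976115e-01] [0.32668588 0.59642821 0.48796793] 0.08518031024343173
[[315.58431393 186.10400215]]
```

View pics/w3.png

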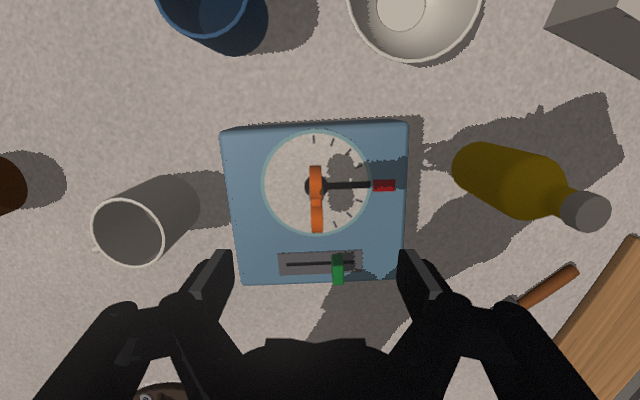

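After the release the hand runs from (316,186) to its tip at (370,185), and the marker is at (384,185), so it is still aligned. The tab is at (338,258). I'll measure it.

Run:
```python
from h import *
a=cv2.imread('pics/w3.png');C=cam('wrist')
hsv=cv2.cvtColor(a,cv2.COLOR_BGR2HSV)
m=cv2.inRange(hsv,(50,100,40),(80,255,255));m[:230]=0
v,u=np.nonzero(m);print(u.min(),u.max(),v.min(),v.max(),len(u))
x=np.array([np.cos(.383),np.sin(.383),0]);y=np.array([-x[1],x[0],0]);o=np.array([.521,-.0805,0])
t=o-.06*x-.0225*y+[0,0,.098]
cs=[t+i*.012*x+j*.006*y+[0,0,k] for k in(0,-.026) for i in(-1,1) for j in(-1,1)]
print(w2px(C,cs).round(1).tolist(), t)
for vv in range(250,286,3): print(vv,np.nonzero(m[vv])[0][[0,-1]] if m[vv].any() else None)
s=sense();Rm=R.from_euler('xyz',s['tool_rot']).as_matrix()
t[2]=.08;print('tool shift',Rm.T@(t-s['position']),'y in tool',Rm.T@y)
```

```text
331 343 255 284 327
[[346.3, 284.4], [334.9, 284.9], [345.9, 264.6], [334.2, 265.2], [343.9, 270.8], [333.4, 271.3], [343.5, 252.2], [332.7, 252.7]] [ 0.4737555  -0.12379211  0.098     ]
250 None
253 None
256 [332 341]
259 [332 341]
262 [331 342]
265 [332 342]
268 [332 343]
271 [332 343]
274 [332 343]
277 [333 343]
280 [333 343]
283 [333 343]
tool shift [-0.08969859  0.02661282  0.1316768 ] y in tool [-0.05252253 -0.99861653 -0.00253062]
```

jog_arm(grip=[0.6, 0.6, 0.6, 0.6, 0.6], travel=[[-0.03, 0.008, 0], [-0.06, 0.016, 0], [-0.09, 0.024, 0.01], [-0.09, 0.024, 0.04], [-0.09, 0.024, 0.06]], dr=[[0, 0, -1], [0, 0, -2], [0, 0, -3], [0, 0, -3], [0, 0, -3]], newtons=20)

```text
time: 7.85
position: [0.4702, -0.1202, 0.1465]
tool_rot: [-3.141, -0.001, 0.383]
ft_force: [1.1, 0.7, -0.1]
width: 0.0514
```

jog_arm(grip=[0.6, 0.6, 0.6, 0.6, 0.6], travel=[[0, 0, 0.025], [0, 0, 0.05], [0, 0, 0.06], [0, 0, 0.068], [0, 0, 0.068]], dr=[[0, 0, 0], [0, 0, 0], [0, 0, 0], [0, 0, 0], [0, 0, 0]])

```text
time: 8.48
position: [0.4706, -0.1201, 0.0786]
tool_rot: [3.142, -0.0, 0.384]
ft_force: [-0.1, -0.1, 0.6]
width: 0.0511
```

Run:
```python
from h import *
s=sense();print(s['time'],s['position'],s['tool_rot'],s['ft_force'],s['width'])
a=capture('wrist')
cv2.imwrite('pics/w4.png',a)
```

```text
8.475 [ 0.47059363 -0.12010242  0.07859482] [ 3.14151103e+00 -2.79696566e-04  3.83877396e-01] [-0.05289162 -0.08417783  0.58706272] 0.05113222809564699
```

View pics/w4.png

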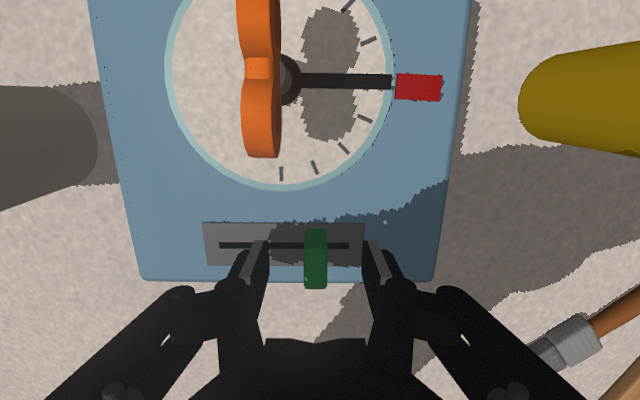

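The picture shows the tab at (315,260), centred between the open fingers. I'll grip it gently and slide it.

jog_arm(grip=[0.35, 0.2, 0.1, 0, 0], travel=[[0, 0, -0.001], [0, 0, -0.001], [0, 0, -0.001], [0, 0, -0.001], [0, 0, -0.001]], dr=[[0, 0, 0], [0, 0, 0], [0, 0, 0], [0, 0, 0], [0, 0, 0]], newtons=20)

```text
time: 9.15
position: [0.4707, -0.12, 0.0797]
tool_rot: [-3.142, -0.001, 0.384]
ft_force: [-0.7, 1.7, 6.3]
width: 0.0116
```

jog_arm(grip=[0, 0, 0, 0, 0], travel=[[0, -0.008, 0], [0, -0.018, 0], [0, -0.027, 0], [0, -0.036, 0], [0, -0.04, 0]], dr=[[0, 0, 0], [0, 0, 0], [0, 0, 0], [0, 0, 0], [0, 0, 0]])

```text
time: 9.78
position: [0.4556, -0.0824, 0.0797]
tool_rot: [3.141, -0.001, 0.384]
ft_force: [1.5, -1.7, 6.6]
width: 0.0114
```

jog_arm(grip=[0, 0, 0, 0, 0], travel=[[0, -0.001, 0], [0, -0.002, 0], [0, -0.003, 0], [0, -0.003, 0], [0, -0.003, 0]], dr=[[0, 0, 0], [0, 0, 0], [0, 0, 0], [0, 0, 0], [0, 0, 0]])

```text
time: 10.4
position: [0.4555, -0.0819, 0.0797]
tool_rot: [3.137, -0.001, 0.383]
ft_force: [2.7, -8.8, -0.6]
width: 0.0114
```

The tab met its end stop after about 41 mm, at roughly 9 N. I'll release, rise and check.

jog_arm(grip=[0.3, 0.6, 0.6, 0.6, 0.6], travel=[[0, 0, 0], [0, 0, 0], [0, 0, 0], [0, 0, 0], [0, 0, 0]], dr=[[0, 0, 0], [0, 0, 0], [0, 0, 0], [0, 0, 0], [0, 0, 0]])

```text
time: 11.02
position: [0.4542, -0.08, 0.0793]
tool_rot: [-3.141, 0.0, 0.384]
ft_force: [-0.1, 0.5, -0.3]
width: 0.0512
```

jog_arm(grip=[0.6, 0.6, 0.6, 0.6, 0.6], travel=[[0, 0, -0.03], [0, 0, -0.06], [0, 0, -0.09], [0, 0, -0.12], [0, 0, -0.13]], dr=[[0, 0, 0], [0, 0, 0], [0, 0, 0], [0, 0, 0], [0, 0, 0]])

```text
time: 11.65
position: [0.4549, -0.0803, 0.2105]
tool_rot: [3.141, -0.002, 0.384]
ft_force: [-0.1, 0.3, -0.9]
width: 0.0508
```

Run:
```python
from h import *
s=sense();print(s['time'],s['position'],s['tool_rot'],s['ft_force'],s['width'])
C=cam('wrist');a=capture('wrist')
hsv=cv2.cvtColor(a,cv2.COLOR_BGR2HSV)
m=cv2.inRange(hsv,(50,100,40),(80,255,255))
n,_,st,ce=cv2.connectedComponentsWithStats(m);i=1+st[1:,4].argmax();print(st[i],ce[i])
x=np.array([np.cos(.383),np.sin(.383),0]);y=np.array([-x[1],x[0],0]);o=np.array([.521,-.0805,0])
for q in(.0,.039,.045):
  print(q,w2px(C,[o-.06*x+(-.0225+q)*y+i*.012*x+j*.006*y+[0,0,.098] for i in(-1,1) for j in(-1,1)]).round(1).tolist())
cv2.imwrite('pics/w5.png',a)
```

```text
11.65 [ 0.45494538 -0.08029562  0.21051602] [ 3.14115631e+00 -2.00760838e-03  3.84095654e-01] [-0.14784615  0.33972466 -0.9267295 ] 0.050781004385176576
[311 175  13  29 325] [316.57538462 189.73230769]
0.0 [[370.6, 204.4], [358.1, 204.4], [372.2, 180.0], [359.3, 180.0]]
0.039 [[329.7, 204.4], [317.1, 204.4], [330.1, 180.0], [317.1, 179.9]]
0.045 [[323.4, 204.4], [310.8, 204.4], [323.6, 179.9], [310.6, 179.9]]
```

View pics/w5.png

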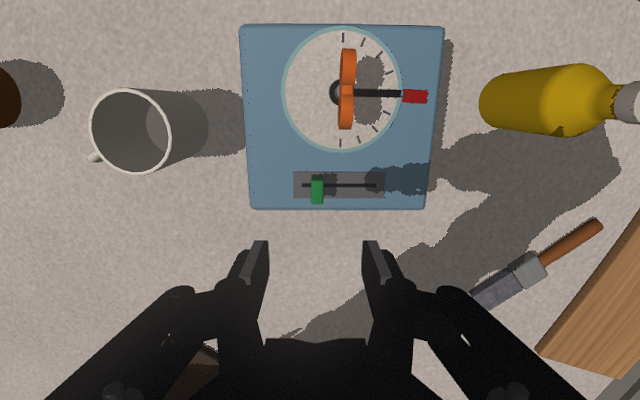

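The tab spans pixels 311–323 across, and 310.6–323.6 is predicted for 45 mm. By pixels it moved about 42 mm, above the 39 mm needed. The hand's tip at (401,93) still points at the marker (415,96), within about 2–3°, and nothing is being touched.

```bash
python3 -c "
from bench import *
print(sign_off())"
```

```text
the job is handed in; nothing more can be done
None
```

I handed the job in at about 12 s of the 67 s allowed. The timer is wound to the red marker and the start tab is fully across to the left. No verdict was reported.

- **Key:** I gripped the orange key at 30–35 N and wound it about 161° clockwise in four steps within one grip, then let go. The key ended at about 3.2 rad. Afterwards the black hand still pointed at the red marker, within about 2–3° in the last picture (8° allowed).
- **Start tab:** I gripped it at 20 N and slid it left until it met its end stop at about 9 N. In the last picture it stands where 45 mm of travel is predicted.
- **Disagreement:** The tab sat about 2.5 mm off the predicted off position before I moved it, and the arm's slide measured only about 41 mm. Both fit a tab that started a few millimetres on. If the 2.5 mm is a camera offset instead, the final position is about 42–43 mm. Every reading is above the 39 mm needed.
- **Rest of the scene:** The arm ended clear of everything with near-zero force. I saw no sign of the other items having moved, but I did not measure their positions again at the end.

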